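# Seat a timing tag in the dock and hold the scanner on it

## Robot

A 7-joint arm with a two-finger parallel gripper is mounted at the origin on the work surface. World frame = base frame: x ahead of the robot, y to its left, z up, the work surface at z = 0. Lengths are in m, angles in rad, forces in N, time in s.
With the tool pointing down it reaches from about 0.35 to 0.9 m from the base axis. Payload 19.9 kg.
Tool frame: the origin (TCP) lies midway between the tips of the shut fingers; the grasp point (between the pads) lies r.tcp_to_grasp behind it (r.tcp_to_grasp is the distance from the TCP to the grasp point, in m); z points along the fingers, y is the direction in which the jaws open and shut (so a half turn about z gives the same grasp; the last joint's range is limited). The gripper opens to 94 mm and grips with 3 to 60 N. Pads are 16 mm wide; open, the fingers measure 119 mm over their backs; the gripper's body (75 mm by 177 mm) begins 78 mm behind the grasp point.
Start: joints at [1.073, 0.417, -0.01, 1.614, 0.005, 1.111, -0.053], TCP at [0.275, -0.561, 0.205] pointing down, gripper open.
Joint ranges: [-2.81, 2.81], [-0.39, 2.02], [-1.27, 1.25], [0.06, 2.57], [-1.19, 4.33], [0.19, 2], [-2.82, 2.82]. Speed limits (rad/s): [1.89, 1.89, 2.39, 2.39, 3.01, 3.01, 3.01].

## Interface

Orientations are given as a 3x3 rotation matrix whose columns are the frame's x, y, z axes.
In Python, from workcell import r gives the robot as it stands.
- The arm moves only by the shell command python3 -m handwheel 'ROWS' [FORCE]. ROWS is JSON, a list of rows, each an object of numbers: "jaw": the finger opening in m, from 0 to 0.094; "tx", "ty", "tz": the shift along the tool's x, y, z in m; "rx", "ry", "rz": the turn, a rotation vector about the tool's x, y, z in rad. In form: [{"jaw": .., "tx": .., "ty": .., "tz": .., "rx": .., "ry": .., "rz": ..}, ...]. A call has 1 to 12 rows; each row is the pose to reach, as a shift and turn from the pose commanded when the call began, along the tool's axes at that moment; what a row does not reach only later rows make up. A row lasts 1/8 s, in which the tool goes at most 62.5 mm and 10.7 degrees, less where a joint would pass 70% of its speed; a pose out of reach is approached as far as the arm can. A call with a gripper value outside its range is refused whole. The fingers move at their own pace and stop on an object; FORCE is the grip in N (left out, the last holds). Time passes only in rows, so rows that repeat a pose let the fingers close. It gives the time, the measured TCP pose, the force and the opening at its end, in the units of the state.
- r.observe(): the state, without advancing time (a new reading comes with each control period).
- r.camera(name): name is "scene" or "top"; returns a dict with "frame" (420x560x3 uint8, blue, green, red), "range_z" (420x560 float32, m along the optical axis (not along the pixel's ray), 0 where there is no reading), "fov_y" (degrees; the focal length in pixels is half the picture's height over the tangent of half this angle, whatever the lens; pixels are square), "cx", "cy" (the principal point, pixels), "extrinsics" (4x4, takes a point from camera to world coordinates). Camera axes: x right, y down, z forward; pixel columns grow to the right and rows downward; lengths in m; the calibration is good to about 2 mm. A picture is of the moment at which its call begins.
- r.sign_off(): hands the job in, once; it reports no verdict.
The state is a dict: "time_s": time; "joints": joint angles; "joint_vel": joint speeds; "tau": joint torques, N m; "ee_pos": TCP position; "orientation": TCP orientation; "ft_force": force on the tool from outside, world axes, zero at the start; "moment": the same for the moment, N m; "grip_width": finger opening in m.
Only numpy, scipy, OpenCV 4.12 (cv2) and the standard library are available. Lean on these libraries where they do the work, as an engineer would, in place of code of your own. Each camera call takes 0.05 s, during which the arm holds its last target. There are 200 camera calls.

## Task

Put the orange timing tag, label up, into the recess of the grey dock and press it down until it is flush with the dock's top. Then draw the yellow scanner up out of its holster, tip it nose-down to a slant of about 45 degrees with its window aimed at the middle of the tag's label from about 10 cm away, and finish still holding it there in the gripper, steady and touching nothing else. Leave the blue tag, spray can, tin and mug alone.

Things in the scene. Friction and masses are not known exactly. Their poses are not given: they have to be found in the camera images.
- tag: Orange plastic timing tag, loose, about 60 g: block 56 (x) x 40 (y) x 24 (z, tall) mm with a white label with black squares on its top. Starts lying flat on the bench, label up. Origin at the centre of its underside, z up. It goes into the recess either way round (half turn).
- tag_top (a point): Centre of the orange tag's top face and label, 24 mm above its underside; axes as the tag's.
- spare_tag: Blue tag of the same shape and size; bystander. Origin at the centre of its underside.
- dock: Grey checking dock fixed to the bench: block 130 (x) x 110 (y) x 34 (z) mm. In its top centre is a rectangular recess 59 (along x) x 43 (along y) mm, with upright walls. Origin at the centre of the underside, z up.
- dock_mouth (a point): Centre of the recess mouth, level with the dock's top face, 34 mm above the bench; axes as the dock's.
- dock_plate (a joint): Travel (m) of the brass plate that is the recess floor: 0 = up (14 mm below the dock's top), 0.010 = fully down on a hard stop (24 mm below: tag flush). Starts at 0 to 0.003. Stiff, no spring, stays where left: the tag's weight does not move it, so a tag laid in stands 7 to 10 mm proud; about 5 N of push slides it down.
- holster: Black holster fixed to the bench: block 64 (x) x 66 (y) x 70 (z) mm on a 120 x 100 x 8 mm base, with an upright pocket 30 (x) x 32 (y) mm, 60 mm deep, open at the top. Origin at the centre of its underside.
- holster_mouth (a point): Centre of the pocket's mouth, 70 mm above the bench.
- scanner: Loose gun-shaped hand scanner, 160 g: black handle 26 (x) x 28 (y) x 95 mm under a yellow head 90 (x) x 46 (y) x 38 mm (x -55 to +35, z 95 to 133). Origin: centre of the handle's foot, z up the handle; the nose looks along its own -x. Starts upright in the holster, foot on the pocket floor 10 mm above the bench, axes as the holster's; lifts straight out.
- scanner_head (a point): Middle of the scanner's yellow head, at (-10, 0, 114) mm in the scanner's frame; a good place to grip across the 46 mm width (scanner y). The nose starts towards the robot's side of the bench, within about 30 degrees; a small black patch on the head's top lies towards its tail. Axes as the scanner's.
- scanner_window (a point): Centre of the scanner's red window, at (-55, 0, 114) mm in the scanner's frame; it looks along the scanner's -x. Axes as the scanner's.
- spray_can: Black spray can with a white band and red cap, 56 mm diameter, 170 mm tall; bystander. Origin at the centre of its underside.
- tin: Blue tin with a steel lid, 72 mm diameter, 45 mm tall; bystander. Origin at the centre of its underside.
- mug: White mug, 76 mm diameter, 85 mm tall, handle on its +y side; bystander. Origin at the centre of its underside.
Mind the look-alikes: they are no part of the job. There is more than one size of the dock; the job needs the middle-sized.

How it is judged:
On the way, in this order (a step that is already met when the one before it is completed fails the run):
1. the orange tag is pressed flush into the dock's recess, while the scanner still stands in its holster (value of joint dock_plate above 0.008 m and horizontal distance between tag_top and dock_mouth below 0.004 m and z of tag_top in the frame of dock_mouth between -0.003 and 0.002 m and angle between tag's own z axis and vertical below 0.1 rad and distance of scanner from where it was at the start of the episode below 0.02 m), for 0.2 s.
2. the scanner is drawn clear of the holster, in the gripper (height (world z) of scanner above 0.075 m and contact force between scanner and the fingers above 1 N and contact force between scanner and holster below 0.1 N), for 0.2 s.
At the end, for the whole second after the job is handed in: Tag in the recess: top +2 to -3 mm of flush, within 4 mm of centre, plate 8 mm down. Scanner still, held only by the gripper, nose 29 to 61 degrees down, window over 70 mm up, label 50 to 160 mm ahead of it and within 20 mm of its line of sight. Bystanders within 30 mm (value of joint dock_plate above 0.008 m and horizontal distance between tag_top and dock_mouth below 0.004 m and z of tag_top in the frame of dock_mouth between -0.003 and 0.002 m and angle between tag's own z axis and vertical below 0.1 rad and x of tag_top in the frame of scanner_window between -0.16 and -0.05 m and y of tag_top in the frame of scanner_window between -0.02 and 0.02 m and z of tag_top in the frame of scanner_window between -0.02 and 0.02 m and angle between scanner's own x axis and vertical between 0.5 and 1.07 rad and contact force between scanner and the fingers above 1 N and contact force between scanner and holster below 0.1 N and contact force between scanner and dock below 0.1 N and contact force between scanner and tag below 0.1 N and contact force between scanner and spare_tag below 0.1 N and contact force between scanner and spray_can below 0.1 N and contact force between scanner and tin below 0.1 N and contact force between scanner and mug below 0.1 N and height (world z) of scanner above 0.02 m and height (world z) of scanner_window above 0.07 m and linear speed of scanner below 0.03 m/s and angular speed of scanner below 0.3 rad/s and distance of each of spare_tag, spray_can, tin, mug from where it was at the start of the episode below 0.03 m); the arm keeps its last pose, push and grip.
It fails at once if a bystander (blue tag, spray can, tin or mug) is shifted by more than 30 mm or tipped (distance of any of spare_tag, spray_can, tin, mug from where it was at the start of the episode above 0.03 m or angle between any of spare_tag, spray_can, tin, mug's own z axis and vertical above 0.5 rad).
It also fails if it takes over 72 s, if anything falls off the work surface, if the arm or the gripper's body presses on something with over 40 N, if the wrist force passes 120 N, or if a joint passes its speed limit or range.

## Working session

There is one attempt and no reset: what is moved stays moved. The work goes in short steps, Python scripts to look and compute and a shell command to move; the robot and the scene stay as the last step left them, time stands still between calls to the robot, and variables do not carry over. Pictures are saved under pics/ and viewed, about 8 in all and at most 12, crops included, and the job is handed in when it is done.

```bash
mkdir -p pics; cat > h.py <<'E'
import numpy as np, cv2
from workcell import r
def cam(n):
    c=r.camera(n); f=210/np.tan(np.radians(c['fov_y'])/2)
    v,u=np.mgrid[0:420,0:560]; z=c['range_z']
    P=np.stack([(u-c['cx'])/f*z,(v-c['cy'])/f*z,z,np.ones_like(z)],-1)@np.array(c['extrinsics']).T
    c['P']=P[...,:3]; c['f']=f; return c
E
python3 - <<'E'
from h import *
for n in('top','scene'):
    c=cam(n); cv2.imwrite(f'pics/{n}0.png',cv2.resize(c['frame'],(784,588))); np.savez(n+'0',P=c['P'],F=c['frame'],E=c['extrinsics'],f=c['f'],cx=c['cx'],cy=c['cy'])
    print(c['fov_y'],c['cx'],c['cy'],np.round(c['extrinsics'],3))
print(r.observe(),r.tcp_to_grasp)
E
```

```text
46.360514157119184 270.96880655883325 200.55018045868783 [[-1.600e-02 -9.870e-01  1.590e-01  3.340e-01]
 [-1.000e+00  1.700e-02  7.000e-03 -1.000e-03]
 [-9.000e-03 -1.590e-01 -9.870e-01  1.536e+00]
 [ 0.000e+00  0.000e+00  0.000e+00  1.000e+00]]
53.624820647471175 281.2067800806661 205.85111180194485 [[ 0.827  0.389 -0.406  0.993]
 [ 0.562 -0.557  0.611 -0.69 ]
 [ 0.011 -0.733 -0.68   0.871]
 [ 0.     0.     0.     1.   ]]
{'time_s': 0.1, 'joints': array([ 1.07351684,  0.41789113, -0.01031705,  1.61411222,  0.00470037,
        1.11068719, -0.05300655]), 'joint_vel': array([-0.00055547, -0.0003507 ,  0.00107642, -0.00176353, -0.00088371,
       -0.00073199, -0.00105855]), 'tau': array([ 1.26209918e-03, -8.52583265e+01,  6.40387852e-01, -4.26697719e+01,
       -4.88554768e-02,  1.62819814e-02,  7.66971834e-05]), 'ee_pos': array([ 0.27495131, -0.56089851,  0.20490296]), 'orientation': array([[ 8.97911826e-01,  4.40175031e-01, -5.42600685e-04],
       [ 4.40175358e-01, -8.97911351e-01,  9.26887737e-04],
       [-7.92144759e-05, -1.07110291e-03, -9.99999423e-01]]), 'ft_force': array([-0.18823842,  0.02021801,  0.33292183]), 'moment': array([-0.00857678,  0.01752623,  0.01052332]), 'grip_width': 0.09411104868942019} 0.0188
```

View pics/top0.png

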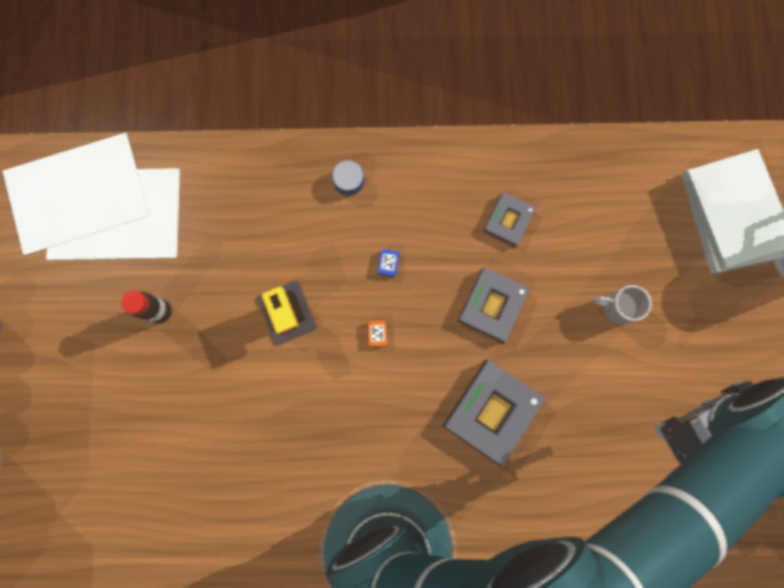

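View pics/scene0.png

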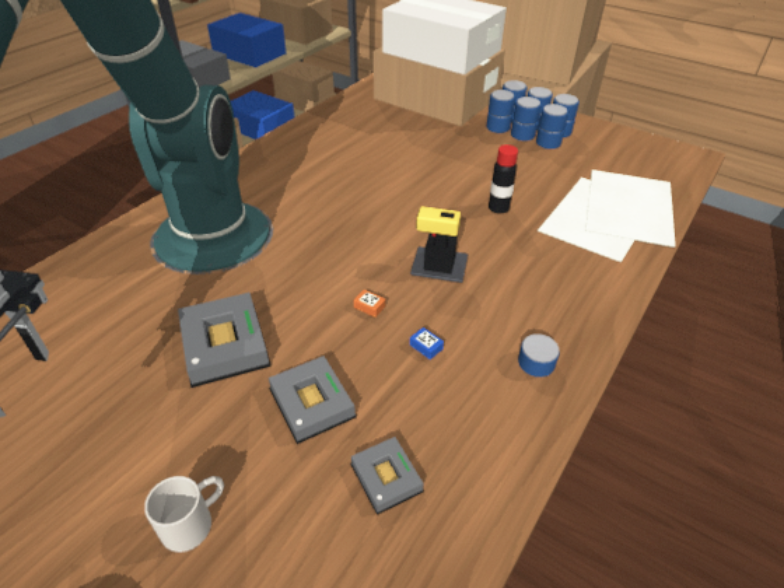

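```bash
cat >> h.py <<'E'
def cast(c,uv,h):
    E=np.array(c['E']); d=np.c_[(uv[:,0]-c['cx'])/c['f'],(uv[:,1]-c['cy'])/c['f'],np.ones(len(uv))]@E[:3,:3].T
    return E[:3,3]+d*((h-E[2,3])/d[:,2])[:,None]
def rects(c,mask,h,lo=20,hi=1e9):
    out=[]
    for q in cv2.findContours(mask.astype(np.uint8),cv2.RETR_EXTERNAL,cv2.CHAIN_APPROX_NONE)[0]:
        m=cv2.drawContours(np.zeros(mask.shape,np.uint8),[q],-1,1,-1)  # filled
        v,u=np.nonzero(m)
        if not lo<len(u)<hi: continue
        # supersample pixel corners
        uv=np.concatenate([np.c_[u+a,v+b] for a in(-.5,.5) for b in(-.5,.5)]).astype(float)
        w=cast(c,uv,h)[:,:2]; rc=cv2.minAreaRect((w*1000).astype(np.float32))
        cm=cast(c,np.c_[u,v].astype(float),h)[:,:2].mean(0)*1000
        out.append((np.round([u.mean(),v.mean()]),'rect c',np.round(rc[0],1),'wh',np.round(rc[1],1),'ang',round(rc[2],1),'centroid',np.round(cm,1)))
    return out
E
python3 - <<'E'
from h import *
for n in('top0','scene0'):
    c=np.load(n+'.npz'); F=c['F']; P=c['P']; z=P[...,2]; hsv=cv2.cvtColor(F,cv2.COLOR_BGR2HSV); H,S,V=cv2.split(hsv)
    on=(P[...,0]>.1)&(P[...,0]<1.1)&(abs(P[...,1])<.8)
    print(n)
    def show(k,m,h,lo=20,hi=1e9):
        for o in rects(c,m&on,h,lo,hi): print(k,*o)
    show('dock',(abs(z-.034)<.005)&(S<90),.034,150)
    show('tagtop',(abs(z-.024)<.006),.024,60,600)
    show('yellow',(H>20)&(H<35)&(S>150)&(V>100)&(z>.12),.143,40)
    show('red cap',((H<6)|(H>174))&(S>150)&(z>.14),.17,20)
    show('tin',(abs(z-.045)<.006)&(S<110),.045,60)
    show('mug',(abs(z-.085)<.006)&(S<60),.085,60)
    show('black patch',(V<50)&(abs(z-.143)<.006),.143,5,200)
    show('brass',(H>15)&(H<30)&(S>120)&(z>.005)&(z<.028),.02,40)
F=np.load('top0.npz')['F']; cv2.imwrite('pics/crop.png',cv2.resize(F[130:345,170:410],None,fx=3,fy=2.79,interpolation=cv2.INTER_CUBIC))
E
```

```text
top0
dock [352. 217.] rect c [ 521.9 -241.9] wh [114.4 135. ] ang 63.3 centroid [ 521.6 -241.8]
tagtop [352. 294.] rect c [ 287.5 -232.1] wh [49.5 69.6] ang 55.2 centroid [ 287.7 -232.4]
tagtop [269. 238.] rect c [462.6  17.4] wh [59.  42.8] ang 4.0 centroid [462.6  17.9]
tagtop [352. 218.] rect c [ 524.6 -243.6] wh [41.7 64.7] ang 54.5 centroid [ 520.3 -242.4]
tagtop [277. 187.] rect c [620.8  -9.7] wh [43.3 60.6] ang 79.8 centroid [620.8  -9.8]
tagtop [508. 183.] rect c [ 623.  -732.5] wh [81.7 21.2] ang 19.2 centroid [ 620.8 -733.1]
yellow [199. 221.] rect c [503.2 215. ] wh [94.4 50.9] ang 21.3 centroid [503.  214.9]
red cap [ 96. 216.] rect c [520.5 501.1] wh [54.7 51.1] ang 89.0 centroid [519.8 501.2]
tin [353. 294.] rect c [ 287.9 -231.9] wh [148.8 174.3] ang 54.9 centroid [ 287.1 -231.9]
tin [497. 144.] rect c [ 746.4 -700. ] wh [136.2  14.1] ang 15.6 centroid [ 740.8 -701. ]
tin [248. 125.] rect c [816.2  78.8] wh [69.7 72.2] ang 88.9 centroid [817.  78.]
mug [451. 216.] rect c [ 512.6 -525.9] wh [80.5 74.9] ang 89.0 centroid [ 512.8 -526.9]
brass [353. 295.] rect c [ 286.9 
[... 1596 characters left out ...]
386. 248.] rect c [819.5  74.6] wh [78.8 71.4] ang 82.2 centroid [819.1  74. ]
tin [157. 237.] rect c [ 290.2 -235.4] wh [147.1 182.1] ang 54.8 centroid [ 292.7 -238.7]
tin [313. 184.] rect c [525.6 189.5] wh [67.4 22.7] ang 21.2 centroid [526.4 190.5]
mug [123. 358.] rect c [ 515.  -529.9] wh [75.1 80.4] ang 51.1 centroid [ 515.2 -530.6]
black patch [319. 153.] rect c [520.1 220.8] wh [27. 15.] ang 18.9 centroid [520.2 221.1]
brass [275. 337.] rect c [ 717.5 -290.9] wh [27.5 36.9] ang 62.9 centroid [ 717.8 -291.3]
brass [222. 282.] rect c [ 520.3 -243.8] wh [36.8 45.4] ang 62.1 centroid [ 520.5 -244.4]
brass [158. 238.] rect c [ 277.8 -228.3] wh [49.7 56.2] ang 55.3 centroid [ 278.7 -228.9]
```

View pics/crop.png

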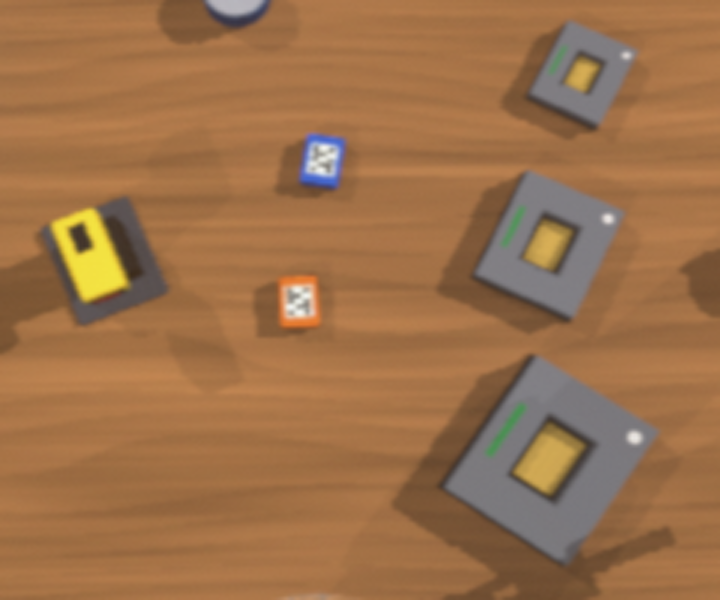

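The docks in view, as centres in the enlarged crop: small (583,75), middle (550,243) and large (548,460). The middle one measures about 114x135 mm, which fits the 130x110 dock plus pixel margin, so it is the job's dock, at about (0.522, -0.243). The orange tag is at (298,300), the blue one at (322,160), and the scanner at (90,255).

```bash
cat >> h.py <<'E'
from scipy.spatial.transform import Rotation as Ro
def down(yaw):
    a=np.radians(yaw); x=np.array([np.cos(a),np.sin(a),0]); z=np.array([0,0,-1.]); return np.c_[x,np.cross(z,x),z]
def delta(p,R):
    o=r.observe(); R0=np.array(o['orientation'])
    print('t',np.round(R0.T@(np.array(p)-o['ee_pos']),4),'rv',np.round(Ro.from_matrix(R0.T@R).as_rotvec(),4),'time',o['time_s'])
E
python3 - <<'E'
from h import *
for n in('top0','scene0'):
    c=np.load(n+'.npz'); F=c['F']; P=c['P']; z=P[...,2]; H,S,V=cv2.split(cv2.cvtColor(F,cv2.COLOR_BGR2HSV))
    k=np.ones((3,3),np.uint8)
    m=((H>3)&(H<14)&(S>190)&(V>120)&(z>.005)&(z<.04)).astype(np.uint8)
    m=cv2.morphologyEx(m,cv2.MORPH_CLOSE,k)
    for o in rects(c,m,.024,40): print(n,'orange',*o)
    w=(S<70)&(abs(z-.024)<.008)&(abs(P[...,0]-.4635)<.03)&(abs(P[...,1]-.015)<.03)
    for o in rects(c,cv2.morphologyEx(w.astype(np.uint8),cv2.MORPH_CLOSE,np.ones((5,5),np.uint8)),.024,20): print(n,'label',*o)
delta([.4635,.0165,.12],down(4))
E
```

```text
top0 label [269. 238.] rect c [462.7  16.5] wh [27.8 30.9] ang 89.0 centroid [462.3  15.5]
scene0 label [263. 213.] rect c [461.3  15.4] wh [32.5 37. ] ang 89.7 centroid [462.   14.9]
t [ 0.4235 -0.4354  0.0853] rv [-1.00e-03  3.00e-04  3.86e-01] time 0.1
```

```bash
python3 -m handwheel '[{"jaw":0.094,"tx":0.4235,"ty":-0.4355,"tz":0.03,"rz":0.39},{"jaw":0.094,"tx":0.4235,"ty":-0.4355,"tz":0.03,"rz":0.39},{"jaw":0.094,"tx":0.4235,"ty":-0.4355,"tz":0.03,"rz":0.39},{"jaw":0.094,"tx":0.4235,"ty":-0.4355,"tz":0.03,"rz":0.39},{"jaw":0.094,"tx":0.4235,"ty":-0.4355,"tz":0.03,"rz":0.39},{"jaw":0.094,"tx":0.4235,"ty":-0.4355,"tz":0.03,"rz":0.39},{"jaw":0.094,"tx":0.4235,"ty":-0.4355,"tz":0.03,"rz":0.39},{"jaw":0.094,"tx":0.4235,"ty":-0.4355,"tz":0.03,"rz":0.39},{"jaw":0.094,"tx":0.4235,"ty":-0.4355,"tz":0.03,"rz":0.39},{"jaw":0.094,"tx":0.4235,"ty":-0.4355,"tz":0.03,"rz":0.39},{"jaw":0.094,"tx":0.4235,"ty":-0.4355,"tz":0.06,"rz":0.39},{"jaw":0.094,"tx":0.4235,"ty":-0.4355,"tz":0.085,"rz":0.39}]' 15
python3 - <<'E'
from h import *
delta([.4627,.0165,.013],down(3.5))
E
```

```text
t [ 0.4228 -0.4356  0.1923] rv [-1.000e-03  3.000e-04  3.947e-01] time 0.1validation failed for argument at $[0]...
```

```bash
python3 -m handwheel '[{"jaw":0.094,"tx":0.05,"ty":-0.05,"tz":0,"rx":0,"ry":0,"rz":0.1},{"jaw":0.094,"tx":0.05,"ty":-0.05,"tz":0,"rx":0,"ry":0,"rz":0.1}]' 15
python3 - <<'E'
from h import *
delta([.4627,.0165,.12],down(3.5))
E
```

```text
time_s: 0.35
ee_pos: [0.2997, -0.491, 0.2053]
orientation: [[0.937, 0.35, 0.0], [0.35, -0.937, 0.001], [0.001, -0.001, -1.0]]
ft_force: [-0.5, -0.7, 0.6]
grip_width: 0.0939
t [ 0.3304 -0.4182  0.086 ] rv [-0.0014 -0.0005  0.2968] time 0.35
```

```bash
python3 -m handwheel '[{"jaw":0.09,"tx":0.33,"ty":-0.418,"tz":0.03,"rx":0,"ry":0,"rz":0.297},{"jaw":0.09,"tx":0.33,"ty":-0.418,"tz":0.03,"rx":0,"ry":0,"rz":0.297},{"jaw":0.09,"tx":0.33,"ty":-0.418,"tz":0.03,"rx":0,"ry":0,"rz":0.297},{"jaw":0.09,"tx":0.33,"ty":-0.418,"tz":0.03,"rx":0,"ry":0,"rz":0.297},{"jaw":0.09,"tx":0.33,"ty":-0.418,"tz":0.03,"rx":0,"ry":0,"rz":0.297},{"jaw":0.09,"tx":0.33,"ty":-0.418,"tz":0.03,"rx":0,"ry":0,"rz":0.297},{"jaw":0.09,"tx":0.33,"ty":-0.418,"tz":0.03,"rx":0,"ry":0,"rz":0.297},{"jaw":0.09,"tx":0.33,"ty":-0.418,"tz":0.03,"rx":0,"ry":0,"rz":0.297},{"jaw":0.09,"tx":0.33,"ty":-0.418,"tz":0.03,"rx":0,"ry":0,"rz":0.297},{"jaw":0.09,"tx":0.33,"ty":-0.418,"tz":0.06,"rx":0,"ry":0,"rz":0.297},{"jaw":0.09,"tx":0.33,"ty":-0.418,"tz":0.085,"rx":0,"ry":0,"rz":0.297},{"jaw":0.09,"tx":0.33,"ty":-0.418,"tz":0.085,"rx":0,"ry":0,"rz":0.297}]' 15
python3 - <<'E'
from h import *
delta([.4627,.0165,.013],down(3.5))
c=cam('scene'); cv2.imwrite('pics/s1.png',cv2.resize(c['frame'][120:330,150:430],(784,588)))
E
```

```text
time_s: 1.85
ee_pos: [0.4608, 0.0123, 0.1193]
orientation: [[0.998, 0.059, -0.003], [0.059, -0.998, 0.0], [-0.003, -0.0, -1.0]]
ft_force: [-0.3, -0.4, 0.7]
grip_width: 0.0898
t [ 0.0024 -0.004   0.1063] rv [-0.0005  0.0031 -0.002 ] time 1.85
```

View pics/s1.png

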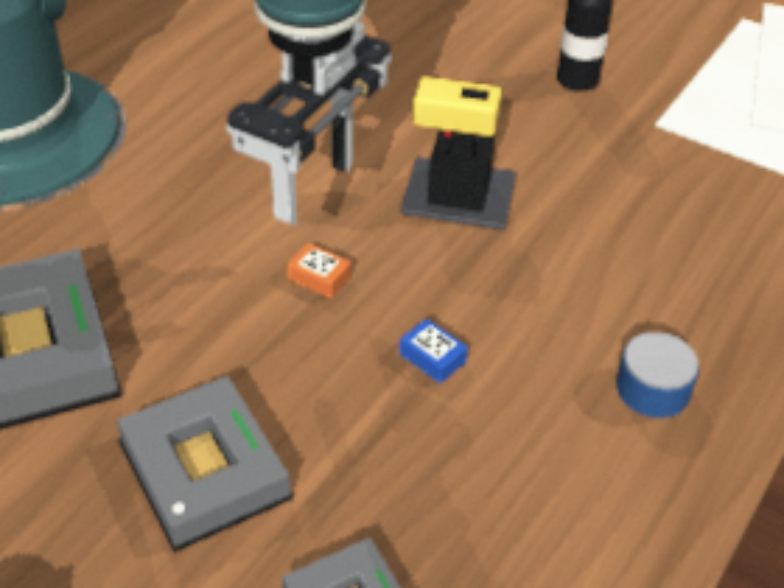

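The crop shows the open jaws above and astride the orange tag (318,270). The middle dock (205,460) is clear.

```bash
python3 -m handwheel '[{"jaw":0.09,"tx":0,"ty":0,"tz":0.03,"rx":0,"ry":0,"rz":0},{"jaw":0.09,"tx":0,"ty":0,"tz":0.05,"rx":0,"ry":0,"rz":0},{"jaw":0.09,"tx":0,"ty":0,"tz":0.06,"rx":0,"ry":0,"rz":0},{"jaw":0.09,"tx":0,"ty":0,"tz":0.06,"rx":0,"ry":0,"rz":0}]'
python3 - <<'E'
from h import *
delta([.4627,.0165,.013],down(3.5))
E
```

```text
time_s: 2.4
ee_pos: [0.4619, 0.0124, 0.0608]
orientation: [[0.998, 0.059, -0.0], [0.059, -0.998, 0.0], [-0.0, -0.0, -1.0]]
ft_force: [0.0, 0.4, -0.7]
grip_width: 0.0901
t [ 0.001  -0.004   0.0478] rv [-0.      0.     -0.0024] time 2.4
```

```bash
python3 -m handwheel '[{"jaw":0.09,"tx":0.001,"ty":-0.004,"tz":0.025,"rx":0,"ry":0,"rz":0},{"jaw":0.09,"tx":0.001,"ty":-0.004,"tz":0.04,"rx":0,"ry":0,"rz":0},{"jaw":0.09,"tx":0.001,"ty":-0.004,"tz":0.048,"rx":0,"ry":0,"rz":0},{"jaw":0.09,"tx":0.001,"ty":-0.004,"tz":0.048,"rx":0,"ry":0,"rz":0},{"jaw":0.03,"tx":0.001,"ty":-0.004,"tz":0.048,"rx":0,"ry":0,"rz":0},{"jaw":0.03,"tx":0.001,"ty":-0.004,"tz":0.048,"rx":0,"ry":0,"rz":0},{"jaw":0.03,"tx":0.001,"ty":-0.004,"tz":0.048,"rx":0,"ry":0,"rz":0},{"jaw":0.03,"tx":0.001,"ty":-0.004,"tz":0.048,"rx":0,"ry":0,"rz":0},{"jaw":0.03,"tx":0.001,"ty":-0.004,"tz":0.048,"rx":0,"ry":0,"rz":0},{"jaw":0.03,"tx":0.001,"ty":-0.004,"tz":0.048,"rx":0,"ry":0,"rz":0}]' 15
python3 -m handwheel '[{"jaw":0.03,"tx":0,"ty":0,"tz":-0.04,"rx":0,"ry":0,"rz":0},{"jaw":0.03,"tx":0,"ty":0,"tz":-0.08,"rx":0,"ry":0,"rz":0},{"jaw":0.03,"tx":0,"ty":0,"tz":-0.08,"rx":0,"ry":0,"rz":0}]'
python3 - <<'E'
from h import *
delta([.5225,-.243,.095],down(-26.7))
E
```

```text
time_s: 3.65
ee_pos: [0.4625, 0.0165, 0.0125]
orientation: [[0.998, 0.059, -0.0], [0.059, -0.998, 0.0], [-0.0, -0.0, -1.0]]
ft_force: [-0.3, 0.3, 1.5]
grip_width: 0.0395
time_s: 4.03
ee_pos: [0.464, 0.0166, 0.0947]
orientation: [[0.998, 0.059, 0.004], [0.059, -0.998, -0.0], [0.004, 0.0, -1.0]]
ft_force: [0.3, 0.7, -0.9]
grip_width: 0.0398
t [0.0432 0.2625 0.    ] rv [-0.0007 -0.0043  0.5246] time 4.025
```

Gripped at 39.8 mm, so now move it over the dock.

```bash
python3 -m handwheel '[{"jaw":0.03,"tx":0.043,"ty":0.2625,"tz":0,"rx":0,"ry":0,"rz":0.5246},{"jaw":0.03,"tx":0.043,"ty":0.2625,"tz":0,"rx":0,"ry":0,"rz":0.5246},{"jaw":0.03,"tx":0.043,"ty":0.2625,"tz":0,"rx":0,"ry":0,"rz":0.5246},{"jaw":0.03,"tx":0.043,"ty":0.2625,"tz":0,"rx":0,"ry":0,"rz":0.5246},{"jaw":0.03,"tx":0.043,"ty":0.2625,"tz":0,"rx":0,"ry":0,"rz":0.5246},{"jaw":0.03,"tx":0.043,"ty":0.2625,"tz":0.02,"rx":0,"ry":0,"rz":0.5246},{"jaw":0.03,"tx":0.043,"ty":0.2625,"tz":0.035,"rx":0,"ry":0,"rz":0.5246},{"jaw":0.03,"tx":0.043,"ty":0.2625,"tz":0.035,"rx":0,"ry":0,"rz":0.5246},{"jaw":0.03,"tx":0.043,"ty":0.2625,"tz":0.035,"rx":0,"ry":0,"rz":0.5246}]'
python3 - <<'E'
from h import *
delta([.5225,-.243,.051],down(-26.7))
ims=[]
for n,(x,y) in (('top',(352,217)),('scene',(222,281))):
    c=cam(n); np.savez(n+'1',P=c['P'],F=c['frame'],E=c['extrinsics'],f=c['f'],cx=c['cx'],cy=c['cy'])
    ims.append(cv2.resize(c['frame'][y-40:y+40,x-40:x+40],(400,400),interpolation=cv2.INTER_CUBIC))
    # predicted dock recess corners and tag top corners drawn as dots by projection
cv2.imwrite('pics/a1.png',np.hstack(ims))
E
```

```text
time_s: 5.15
ee_pos: [0.5211, -0.2426, 0.0577]
orientation: [[0.894, -0.449, 0.0], [-0.449, -0.894, 0.0], [0.0, -0.0, -1.0]]
ft_force: [0.1, 0.0, 0.2]
grip_width: 0.0398
t [ 0.0015 -0.0003  0.0067] rv [-0.0001 -0.0001  0.0009] time 5.15
```

View pics/a1.png

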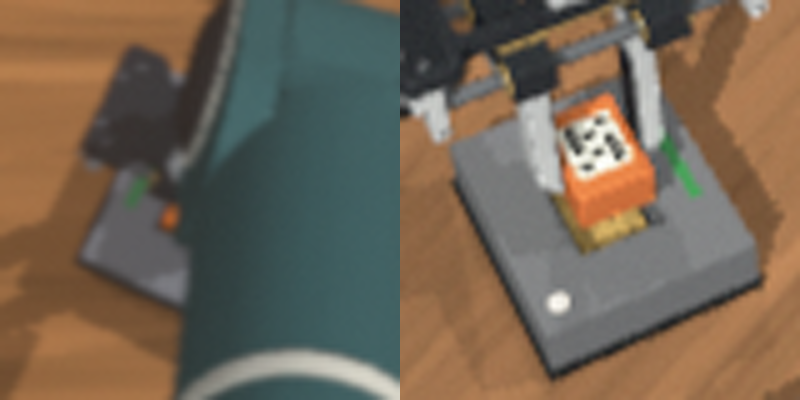

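```bash
python3 - <<'E'
from h import *
for n in('top0','scene0'):
    c=np.load(n+'.npz'); F=c['F']; P=c['P']; z=P[...,2]; H,S,V=cv2.split(cv2.cvtColor(F,cv2.COLOR_BGR2HSV))
    near=(np.hypot(P[...,0]-.522,P[...,1]+.243)<.1)
    s=near&(abs(z-.034)<.003); print(n,'z of top',np.median(z[s]),z[s].std())
    for t in (.002,.003):
        for o in rects(c,near&(abs(z-np.median(z[s]))<t),.034,150): print(n,t,*o)
    # recess: top-view hole in the face
    m=near&(abs(z-np.median(z[s]))<.003); mm=m.astype(np.uint8)
    q,h=cv2.findContours(mm,cv2.RETR_CCOMP,cv2.CHAIN_APPROX_NONE)
    for i,k in enumerate(q):
        if h[0][i][3]>=0 and cv2.contourArea(k)>50:
            w=cast(c,k[:,0].astype(float),.034)[:,:2]*1000; print('hole',cv2.minAreaRect(w.astype(np.float32)))
c=np.load('scene1.npz'); F=c['F']; P=c['P']; z=P[...,2]; H,S,V=cv2.split(cv2.cvtColor(F,cv2.COLOR_BGR2HSV))
near=(np.hypot(P[...,0]-.522,P[...,1]+.243)<.05)&(abs(z-.069)<.006)
print('tag top z',np.median(z[near]))
for nm,m in(('label',near&(S<80)&(V>120)),('orange+label',near&((S<80)&(V>120)|(H>2)&(H<15)&(S>150)))):
    m=cv2.morphologyEx(m.astype(np.uint8),cv2.MORPH_CLOSE,np.ones((5,5),np.uint8))
    for o in rects(c,m,.0692,30): print(nm,*o)
E
```

```text
top0 z of top 0.03425021479962931 0.0016306548436769768
top0 0.002 [354. 217.] rect c [ 522.2 -241.9] wh [113.4 133.9] ang 63.2 centroid [ 522.2 -245.2]
top0 0.003 [352. 217.] rect c [ 521.9 -241.9] wh [114.3 134.7] ang 63.1 centroid [ 522.  -241.2]
hole ((520.9024658203125, -243.07806396484375), (57.447547912597656, 75.0405044555664), 67.52452087402344)
scene0 z of top 0.034101517862754505 0.0013405794260742422
scene0 0.002 [222. 280.] rect c [ 522.9 -243.9] wh [113.2 137.3] ang 63.3 centroid [ 523.9 -245.9]
scene0 0.003 [222. 281.] rect c [ 523.1 -244.6] wh [114.3 138. ] ang 63.5 centroid [ 524.4 -246.1]
hole ((522.21923828125, -244.60389709472656), (47.964393615722656, 64.04483032226562), 63.04243850708008)
tag top z 0.06953193896483284
label [220. 270.] rect c [ 520.8 -240.7] wh [68.5 40.8] ang 55.0 centroid [ 521.9 -243.9]
orange+label [221. 271.] rect c [ 525.4 -242.5] wh [62.2 67. ] ang 19.3 centroid [ 525.5 -244.1]
```

```bash
python3 -m handwheel '[{"jaw":0.03,"tx":0.0015,"ty":0,"tz":0.007,"rx":0,"ry":0,"rz":0},{"jaw":0.03,"tx":0.0015,"ty":0,"tz":0.01,"rx":0,"ry":0,"rz":0},{"jaw":0.03,"tx":0.0015,"ty":0,"tz":0.013,"rx":0,"ry":0,"rz":0},{"jaw":0.03,"tx":0.0015,"ty":0,"tz":0.0145,"rx":0,"ry":0,"rz":0},{"jaw":0.03,"tx":0.0015,"ty":0,"tz":0.0145,"rx":0,"ry":0,"rz":0}]'
python3 - <<'E'
from h import *
delta([.5224,-.243,.051],down(-26.7)); print(r.observe()['ft_force'],r.observe()['moment'])
E
```

```text
time_s: 5.88
ee_pos: [0.5221, -0.2436, 0.0428]
orientation: [[0.893, -0.449, -0.0], [-0.449, -0.893, 0.0], [-0.0, -0.0, -1.0]]
ft_force: [-0.3, -0.9, -1.5]
grip_width: 0.0397
t [-0.     -0.0007 -0.0082] rv [-0.      0.0002  0.0002] time 5.875
[-0.25959377 -0.85512035 -1.51700102] [0.00488584 0.04111396 0.05155827]
```

```bash
python3 -m handwheel '[{"jaw":0.03,"tx":0,"ty":0,"tz":0.003,"rx":0,"ry":0,"rz":0},{"jaw":0.03,"tx":0,"ty":0,"tz":0.006,"rx":0,"ry":0,"rz":0},{"jaw":0.03,"tx":0,"ty":0,"tz":0.007,"rx":0,"ry":0,"rz":0},{"jaw":0.03,"tx":0,"ty":0,"tz":0.007,"rx":0,"ry":0,"rz":0}]'
python3 - <<'E'
from h import *
print(r.observe()['ft_force'],r.observe()['moment'])
x,y=222,281
c=cam('scene'); cv2.imwrite('pics/a2.png',cv2.resize(c['frame'][y-40:y+40,x-40:x+40],(480,480),interpolation=cv2.INTER_CUBIC))
E
```

```text
time_s: 6.38
ee_pos: [0.5221, -0.2436, 0.0358]
orientation: [[0.893, -0.449, -0.0], [-0.449, -0.893, 0.0], [-0.0, -0.0, -1.0]]
ft_force: [-0.5, -0.4, -2.0]
grip_width: 0.0396
[-0.477239   -0.43686578 -1.97099256] [ 0.10443368  0.091613   -0.05463945]
```

View pics/a2.png

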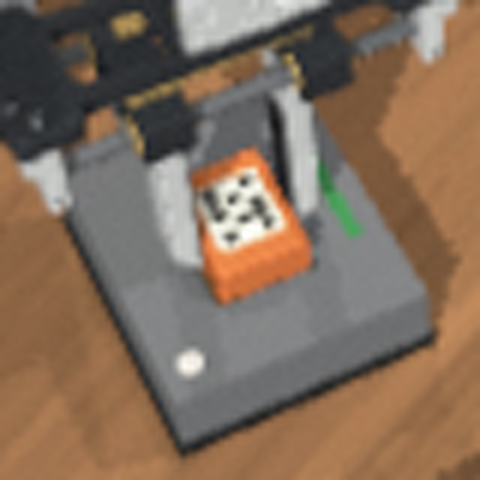

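The tag is down in the recess at (255,225) and seems to stand about 12 mm proud, so I'll release it, raise the arm, shut the jaws and press.

```bash
python3 -m handwheel '[{"jaw":0.06,"tx":0,"ty":0,"tz":0,"rx":0,"ry":0,"rz":0},{"jaw":0.06,"tx":0,"ty":0,"tz":0,"rx":0,"ry":0,"rz":0},{"jaw":0.06,"tx":0,"ty":0,"tz":-0.02,"rx":0,"ry":0,"rz":0},{"jaw":0.0,"tx":0,"ty":0,"tz":-0.04,"rx":0,"ry":0,"rz":0},{"jaw":0.0,"tx":0,"ty":0,"tz":-0.04,"rx":0,"ry":0,"rz":0},{"jaw":0.0,"tx":0,"ty":0,"tz":-0.04,"rx":0,"ry":0,"rz":0},{"jaw":0.0,"tx":0,"ty":0,"tz":-0.04,"rx":0,"ry":0,"rz":0},{"jaw":0.0,"tx":0,"ty":0,"tz":-0.04,"rx":0,"ry":0,"rz":0},{"jaw":0.0,"tx":0,"ty":0,"tz":-0.03,"rx":0,"ry":0,"rz":0},{"jaw":0.0,"tx":0,"ty":0,"tz":-0.02,"rx":0,"ry":0,"rz":0},{"jaw":0.0,"tx":0,"ty":0,"tz":-0.012,"rx":0,"ry":0,"rz":0},{"jaw":0.0,"tx":0,"ty":0,"tz":-0.012,"rx":0,"ry":0,"rz":0}]'
python3 -m handwheel '[{"jaw":0.0,"tx":0,"ty":0,"tz":0.003,"rx":0,"ry":0,"rz":0},{"jaw":0.0,"tx":0,"ty":0,"tz":0.006,"rx":0,"ry":0,"rz":0},{"jaw":0.0,"tx":0,"ty":0,"tz":0.008,"rx":0,"ry":0,"rz":0},{"jaw":0.0,"tx":0,"ty":0,"tz":0.010,"rx":0,"ry":0,"rz":0},{"jaw":0.0,"tx":0,"ty":0,"tz":0.012,"rx":0,"ry":0,"rz":0},{"jaw":0.0,"tx":0,"ty":0,"tz":0.012,"rx":0,"ry":0,"rz":0}]'
```

```text
time_s: 7.92
ee_pos: [0.5217, -0.2434, 0.047]
orientation: [[0.893, -0.449, -0.001], [-0.449, -0.893, 0.001], [-0.002, 0.0, -1.0]]
ft_force: [-0.9, -0.0, 0.4]
grip_width: 0.0009
time_s: 8.68
ee_pos: [0.5221, -0.2436, 0.0358]
orientation: [[0.893, -0.449, -0.0], [-0.449, -0.893, 0.0], [-0.0, -0.0, -1.0]]
ft_force: [0.4, -0.5, 0.5]
grip_width: 0.0005
```

```bash
python3 -m handwheel '[{"jaw":0.0,"tx":0,"ty":0,"tz":0.001,"rx":0,"ry":0,"rz":0},{"jaw":0.0,"tx":0,"ty":0,"tz":0.002,"rx":0,"ry":0,"rz":0},{"jaw":0.0,"tx":0,"ty":0,"tz":0.003,"rx":0,"ry":0,"rz":0},{"jaw":0.0,"tx":0,"ty":0,"tz":0.003,"rx":0,"ry":0,"rz":0}]'
python3 - <<'E'
from h import *
x,y=222,281
c=cam('scene'); cv2.imwrite('pics/a3.png',cv2.resize(c['frame'][y-40:y+40,x-40:x+40],(480,480),interpolation=cv2.INTER_CUBIC))
P=c['P'];z=P[...,2];H,S,V=cv2.split(cv2.cvtColor(c['frame'],cv2.COLOR_BGR2HSV))
n=np.hypot(P[...,0]-.522,P[...,1]+.243)<.03
m=n&(H>2)&(H<15)&(S>150); print('orange z',np.percentile(z[m],[5,50,95]),m.sum(),'dock',np.median(z[(np.hypot(P[...,0]-.522,P[...,1]+.243)<.06)&(S<60)&(z<.045)]))
E
```

```text
time_s: 9.18
ee_pos: [0.5224, -0.2437, 0.034]
orientation: [[0.893, -0.449, 0.0], [-0.449, -0.893, -0.0], [0.0, 0.0, -1.0]]
ft_force: [-7.6, 3.0, 24.8]
grip_width: 0.0007
orange z [0.02268847 0.03325448 0.0360756 ] 101 dock 0.03407537928484261
```

View pics/a3.png

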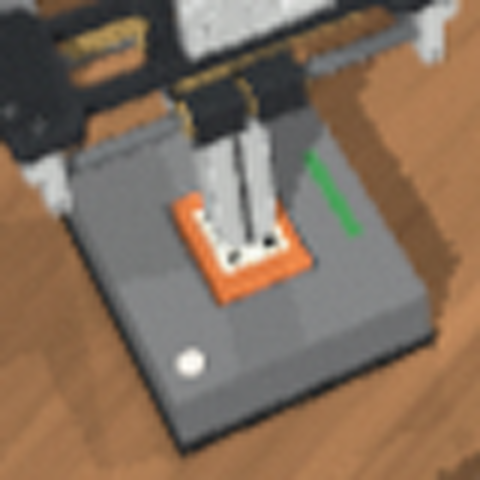

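The tag at (245,250) is flush: TCP z is 0.034 with 25 N on the hard stop. Next I'll lift off and work out the scanner grasp.

```bash
python3 -m handwheel '[{"jaw":0.0,"tx":0,"ty":0,"tz":0,"rx":0,"ry":0,"rz":0},{"jaw":0.0,"tx":0,"ty":0,"tz":-0.02,"rx":0,"ry":0,"rz":0},{"jaw":0.0,"tx":0,"ty":0,"tz":-0.06,"rx":0,"ry":0,"rz":0},{"jaw":0.09,"tx":0,"ty":0,"tz":-0.12,"rx":0,"ry":0,"rz":0},{"jaw":0.09,"tx":0,"ty":0,"tz":-0.18,"rx":0,"ry":0,"rz":0},{"jaw":0.09,"tx":0,"ty":0,"tz":-0.215,"rx":0,"ry":0,"rz":0},{"jaw":0.09,"tx":0,"ty":0,"tz":-0.215,"rx":0,"ry":0,"rz":0}]'
python3 - <<'E'
from h import *
delta([.5025,.2145,.25],down(21.3))
c=cam('scene');F=c['frame'];P=c['P'];z=P[...,2];H,S,V=cv2.split(cv2.cvtColor(F,cv2.COLOR_BGR2HSV))
n=np.hypot(P[...,0]-.522,P[...,1]+.243)<.05
m=n&((H>2)&(H<15)&(S>150)|(S<60)&(V>170)); m=cv2.morphologyEx(m.astype(np.uint8),cv2.MORPH_CLOSE,np.ones((5,5),np.uint8))
print('tag z',np.median(z[m>0]),'ring dock z',np.median(z[n&(m==0)]))
d=dict(E=c['extrinsics'],f=c['f'],cx=c['cx'],cy=c['cy'])
for o in rects(d,m,.034,60): print(*o)
n=np.hypot(P[...,0]-.505,P[...,1]-.215)<.07
m=n&(z>.139)&(z<.15)&((H>20)&(H<35)&(S>150)|(V<60))
print('head z',np.median(z[m]))
for o in rects(d,cv2.morphologyEx(m.astype(np.uint8),cv2.MORPH_CLOSE,np.ones((3,3),np.uint8)),.143,40): print('head',*o)
s=np.hypot(P[...,0]-.70,P[...,1]+.29)<.06
print('small dock z95',np.percentile(z[s],95))
E
```

```text
time_s: 10.1
ee_pos: [0.5231, -0.244, 0.2505]
orientation: [[0.893, -0.449, 0.004], [-0.449, -0.893, -0.002], [0.004, -0.0, -1.0]]
ft_force: [0.1, -0.1, -0.0]
grip_width: 0.0371
t [-2.244e-01 -4.004e-01 -4.000e-04] rv [ 0.0016 -0.0039 -0.8376] time 10.1
tag z 0.39788772403945805 ring dock z 0.5297697227642368
[221. 280.] rect c [ 522.6 -245.7] wh [44.4 60. ] ang 64.1 centroid [ 523.3 -246. ]
[201. 208.] rect c [303.2 -82.9] wh [ 25.5 125.9] ang 47.8 centroid [304.  -81.1]
[224. 199.] rect c [335.2 -13.8] wh [ 22.2 146.2] ang 45.0 centroid [333.8 -11. ]
[210. 154.] rect c [107.9 178.6] wh [173.4 276.5] ang 66.0 centroid [145.7 140.9]
head z 0.14364894667055178
small dock z95 0.02729204432039576
```

```bash
python3 -m handwheel '[{"jaw":0.09,"tx":-0.2244,"ty":-0.4,"tz":0,"rx":0,"ry":0,"rz":-0.8376},{"jaw":0.09,"tx":-0.2244,"ty":-0.4,"tz":0,"rx":0,"ry":0,"rz":-0.8376},{"jaw":0.09,"tx":-0.2244,"ty":-0.4,"tz":0,"rx":0,"ry":0,"rz":-0.8376},{"jaw":0.09,"tx":-0.2244,"ty":-0.4,"tz":0,"rx":0,"ry":0,"rz":-0.8376},{"jaw":0.09,"tx":-0.2244,"ty":-0.4,"tz":0,"rx":0,"ry":0,"rz":-0.8376},{"jaw":0.09,"tx":-0.2244,"ty":-0.4,"tz":0,"rx":0,"ry":0,"rz":-0.8376},{"jaw":0.09,"tx":-0.2244,"ty":-0.4,"tz":0,"rx":0,"ry":0,"rz":-0.8376},{"jaw":0.09,"tx":-0.2244,"ty":-0.4,"tz":0,"rx":0,"ry":0,"rz":-0.8376},{"jaw":0.09,"tx":-0.2244,"ty":-0.4,"tz":0,"rx":0,"ry":0,"rz":-0.8376},{"jaw":0.09,"tx":-0.2244,"ty":-0.4,"tz":0,"rx":0,"ry":0,"rz":-0.8376},{"jaw":0.09,"tx":-0.2244,"ty":-0.4,"tz":0.03,"rx":0,"ry":0,"rz":-0.8376},{"jaw":0.09,"tx":-0.2244,"ty":-0.4,"tz":0.03,"rx":0,"ry":0,"rz":-0.8376}]'
python3 - <<'E'
from h import *
delta([.5025,.214,.106],down(21.3))
x,y=313,165
c=cam('scene'); cv2.imwrite('pics/b1.png',cv2.resize(c['frame'][y-70:y+70,x-70:x+70],(560,560),interpolation=cv2.INTER_CUBIC))
E
```

```text
time_s: 11.65
ee_pos: [0.5007, 0.2128, 0.2163]
orientation: [[0.932, 0.362, -0.003], [0.362, -0.932, -0.001], [-0.003, 0.0, -1.0]]
ft_force: [0.5, -0.1, -0.1]
grip_width: 0.0901
t [ 0.0025 -0.0005  0.1103] rv [ 0.0001  0.0035 -0.0016] time 11.65
```

View pics/b1.png

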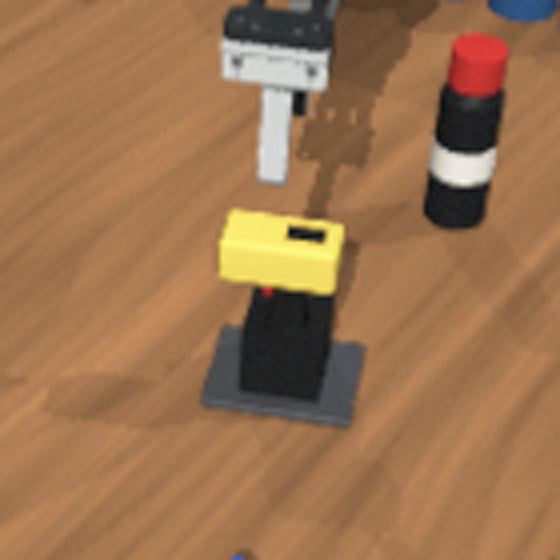

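The open gripper is above the yellow head (280,250). The patch (306,234) is on the tail side, away from the robot, as expected.

```bash
python3 -m handwheel '[{"jaw":0.09,"tx":0.001,"ty":0,"tz":0.04,"rx":0,"ry":0,"rz":0},{"jaw":0.09,"tx":0.001,"ty":0,"tz":0.075,"rx":0,"ry":0,"rz":0},{"jaw":0.09,"tx":0.001,"ty":0,"tz":0.1,"rx":0,"ry":0,"rz":0},{"jaw":0.09,"tx":0.001,"ty":0,"tz":0.111,"rx":0,"ry":0,"rz":0},{"jaw":0.09,"tx":0.001,"ty":0,"tz":0.111,"rx":0,"ry":0,"rz":0}]'
python3 - <<'E'
from h import *
delta([.5025,.214,.106],down(21.3))
E
python3 -m handwheel '[{"jaw":0.02,"tx":0,"ty":0,"tz":0,"rx":0,"ry":0,"rz":0},{"jaw":0.02,"tx":0,"ty":0,"tz":0,"rx":0,"ry":0,"rz":0},{"jaw":0.02,"tx":0,"ty":0,"tz":0,"rx":0,"ry":0,"rz":0},{"jaw":0.02,"tx":0,"ty":0,"tz":0,"rx":0,"ry":0,"rz":0},{"jaw":0.02,"tx":0,"ty":0,"tz":0,"rx":0,"ry":0,"rz":0},{"jaw":0.02,"tx":0,"ty":0,"tz":0,"rx":0,"ry":0,"rz":0}]' 50
```

```text
time_s: 12.32
ee_pos: [0.5026, 0.2148, 0.1074]
orientation: [[0.932, 0.363, 0.0], [0.363, -0.932, 0.0], [0.0, -0.0, -1.0]]
ft_force: [-0.2, 0.8, 0.2]
grip_width: 0.0898
t [-0.0003  0.0007  0.0014] rv [-0.     -0.     -0.0003] time 12.325
time_s: 13.08
ee_pos: [0.5023, 0.2149, 0.107]
orientation: [[0.932, 0.363, -0.0], [0.363, -0.932, 0.0], [-0.0, -0.0, -1.0]]
ft_force: [0.4, 0.5, 2.0]
grip_width: 0.0456
```

Gripped at 45.6 mm. I'll draw it straight up, then work out the final pose.

```bash
python3 -m handwheel '[{"jaw":0.02,"tx":0,"ty":0,"tz":-0.02,"rx":0,"ry":0,"rz":0},{"jaw":0.02,"tx":0,"ty":0,"tz":-0.05,"rx":0,"ry":0,"rz":0},{"jaw":0.02,"tx":0,"ty":0,"tz":-0.09,"rx":0,"ry":0,"rz":0},{"jaw":0.02,"tx":0,"ty":0,"tz":-0.13,"rx":0,"ry":0,"rz":0},{"jaw":0.02,"tx":0,"ty":0,"tz":-0.17,"rx":0,"ry":0,"rz":0},{"jaw":0.02,"tx":0,"ty":0,"tz":-0.18,"rx":0,"ry":0,"rz":0},{"jaw":0.02,"tx":0,"ty":0,"tz":-0.18,"rx":0,"ry":0,"rz":0},{"jaw":0.02,"tx":0,"ty":0,"tz":-0.18,"rx":0,"ry":0,"rz":0},{"jaw":0.02,"tx":0,"ty":0,"tz":-0.18,"rx":0,"ry":0,"rz":0}]'
cat >> h.py <<'E'
L=np.array([.5221,-.2436,.034])
def final(yaw=-25,pitch=45,dist=.105,gx=-.010,gz=.114):
    # scanner rotation: x=-d; returns TCP pose (tool x = scanner x, tool z = -scanner z)
    a,p=np.radians(yaw),np.radians(pitch); h=np.array([np.cos(a),np.sin(a),0]); k=np.array([0,0,1.])
    xs=h*np.cos(p)+k*np.sin(p); zs=-h*np.sin(p)+k*np.cos(p); ys=np.cross(zs,xs)
    w=L+dist*xs; g=w+(gx+.055)*xs+(gz-.114)*zs
    return g-zs*.0188, np.c_[xs,-ys,-zs]
E
python3 - <<'E'
from h import *
p,R=final(); print(p); print(np.round(R,3))
delta(p+[0,0,.12],down(-25)); delta(p,R)
print(r.observe()['ft_force'])
c=cam('scene');F=c['frame']; cv2.imwrite('pics/b2.png',cv2.resize(F[20:260,200:440],(560,560),interpolation=cv2.INTER_CUBIC))
E
```

```text
time_s: 14.2
ee_pos: [0.5019, 0.2147, 0.2858]
orientation: [[0.932, 0.363, -0.002], [0.363, -0.932, -0.0], [-0.002, -0.0, -1.0]]
ft_force: [0.3, -0.1, -1.3]
grip_width: 0.0456
[ 0.63027656 -0.29404356  0.12677241]
[[ 0.641 -0.423  0.641]
 [-0.299 -0.906 -0.299]
 [ 0.707  0.    -0.707]]
t [-0.0652  0.5206  0.039 ] rv [5.000e-04 1.800e-03 8.082e-01] time 14.2
t [-0.065   0.5207  0.159 ] rv [-0.3166  0.7431  0.7656] time 14.2
[ 0.28911187 -0.08954352 -1.26012998]
```

View pics/b2.png

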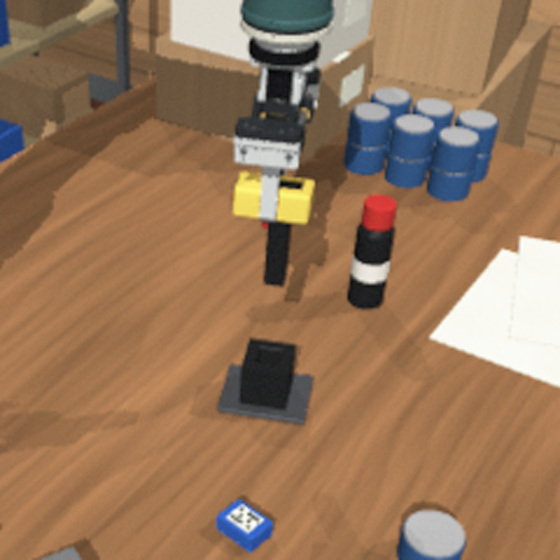

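The scanner hangs clear at (275,230) above the empty holster (268,375).

```bash
python3 -m handwheel '[{"jaw":0.02,"tx":-0.003,"ty":0.02,"tz":0,"rx":0,"ry":0,"rz":0.03},{"jaw":0.02,"tx":-0.007,"ty":0.06,"tz":0,"rx":0,"ry":0,"rz":0.1},{"jaw":0.02,"tx":-0.013,"ty":0.11,"tz":0,"rx":0,"ry":0,"rz":0.18},{"jaw":0.02,"tx":-0.02,"ty":0.16,"tz":0,"rx":0,"ry":0,"rz":0.26},{"jaw":0.02,"tx":-0.026,"ty":0.21,"tz":0,"rx":0,"ry":0,"rz":0.34},{"jaw":0.02,"tx":-0.032,"ty":0.26,"tz":0,"rx":0,"ry":0,"rz":0.42},{"jaw":0.02,"tx":-0.039,"ty":0.31,"tz":0,"rx":0,"ry":0,"rz":0.5},{"jaw":0.02,"tx":-0.045,"ty":0.36,"tz":0,"rx":0,"ry":0,"rz":0.58},{"jaw":0.02,"tx":-0.052,"ty":0.41,"tz":0,"rx":0,"ry":0,"rz":0.66},{"jaw":0.02,"tx":-0.058,"ty":0.46,"tz":0,"rx":0,"ry":0,"rz":0.74},{"jaw":0.02,"tx":-0.063,"ty":0.5,"tz":0,"rx":0,"ry":0,"rz":0.79},{"jaw":0.02,"tx":-0.065,"ty":0.52,"tz":0,"rx":0,"ry":0,"rz":0.808}]'
python3 -m handwheel '[{"jaw":0.02,"tx":0,"ty":0,"tz":0,"rx":0,"ry":0,"rz":0},{"jaw":0.02,"tx":0,"ty":0,"tz":0,"rx":0,"ry":0,"rz":0}]'
python3 - <<'E'
from h import *
p,R=final()
delta(p+[0,0,.12],R); delta(p,R); print(r.observe()['joints'])
E
```

```text
time_s: 15.75
ee_pos: [0.6296, -0.297, 0.286]
orientation: [[0.904, -0.427, -0.001], [-0.427, -0.904, -0.001], [-0.001, 0.001, -1.0]]
ft_force: [0.0, 0.6, -1.9]
grip_width: 0.0454
time_s: 16.0
ee_pos: [0.6303, -0.2929, 0.2868]
orientation: [[0.906, -0.422, -0.0], [-0.422, -0.906, 0.0], [-0.001, -0.0, -1.0]]
ft_force: [0.1, -0.1, -1.2]
grip_width: 0.0462
t [0.0005 0.0011 0.04  ] rv [-4.000e-04  7.859e-01  2.000e-04] time 16.0
t [0.0006 0.0011 0.16  ] rv [-4.000e-04  7.859e-01  2.000e-04] time 16.0
[ 0.50356462  0.49991248 -0.1728399   1.30936802  0.08446023  1.33990909
 -1.67466639]
```

```bash
python3 -m handwheel '[{"jaw":0.02,"tx":0,"ty":0,"tz":0,"rx":0,"ry":0.05,"rz":0},{"jaw":0.02,"tx":0,"ty":0,"tz":0.005,"rx":0,"ry":0.14,"rz":0},{"jaw":0.02,"tx":0,"ty":0,"tz":0.01,"rx":0,"ry":0.23,"rz":0},{"jaw":0.02,"tx":0,"ty":0,"tz":0.02,"rx":0,"ry":0.32,"rz":0},{"jaw":0.02,"tx":0,"ty":0,"tz":0.03,"rx":0,"ry":0.41,"rz":0},{"jaw":0.02,"tx":0,"ty":0,"tz":0.04,"rx":0,"ry":0.5,"rz":0},{"jaw":0.02,"tx":0,"ty":0,"tz":0.05,"rx":0,"ry":0.59,"rz":0},{"jaw":0.02,"tx":0,"ty":0,"tz":0.06,"rx":0,"ry":0.68,"rz":0},{"jaw":0.02,"tx":0,"ty":0.001,"tz":0.07,"rx":0,"ry":0.75,"rz":0},{"jaw":0.02,"tx":0,"ty":0.001,"tz":0.08,"rx":0,"ry":0.786,"rz":0},{"jaw":0.02,"tx":0,"ty":0.001,"tz":0.08,"rx":0,"ry":0.786,"rz":0},{"jaw":0.02,"tx":0,"ty":0.001,"tz":0.08,"rx":0,"ry":0.786,"rz":0}]'
python3 - <<'E'
from h import *
p,R=final()
delta(p,R)
c=cam('scene');F=c['frame']; cv2.imwrite('pics/c1.png',cv2.resize(F[160:400,120:360],(560,560),interpolation=cv2.INTER_CUBIC))
E
```

```text
time_s: 17.5
ee_pos: [0.6313, -0.2953, 0.2159]
orientation: [[0.655, -0.414, 0.632], [-0.296, -0.91, -0.29], [0.696, 0.003, -0.718]]
ft_force: [-0.8, -2.4, -1.3]
grip_width: 0.0461
t [-0.063 -0.001  0.063] rv [-0.004   0.016   0.0088] time 17.5
```

View pics/c1.png

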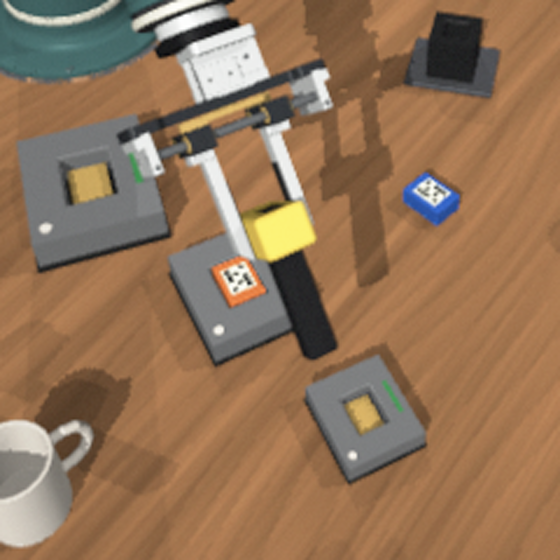

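The scanner is tilted with its tail at (280,230) and its handle running to (320,345), above the dock. The tag (240,280) sits flush. Next is straight down.

```bash
python3 -m handwheel '[{"jaw":0.02,"tx":-0.01,"ty":0,"tz":0.01,"rx":0,"ry":0.0,"rz":0},{"jaw":0.02,"tx":-0.025,"ty":0,"tz":0.025,"rx":0,"ry":0.0,"rz":0},{"jaw":0.02,"tx":-0.04,"ty":0,"tz":0.04,"rx":0,"ry":0.0,"rz":0},{"jaw":0.02,"tx":-0.053,"ty":0,"tz":0.053,"rx":0,"ry":0.0,"rz":0},{"jaw":0.02,"tx":-0.063,"ty":0,"tz":0.063,"rx":0,"ry":0.0,"rz":0},{"jaw":0.02,"tx":-0.063,"ty":0,"tz":0.063,"rx":0,"ry":0.0,"rz":0},{"jaw":0.02,"tx":-0.063,"ty":0,"tz":0.063,"rx":0,"ry":0.0,"rz":0},{"jaw":0.02,"tx":-0.063,"ty":0,"tz":0.063,"rx":0,"ry":0.0,"rz":0}]'
python3 - <<'E'
from h import *
p,R=final()
delta(p,R); o=r.observe(); Rt=np.array(o['orientation']); zs=-Rt[:,2]
h=np.array(o['ee_pos'])+.0188*zs; print('expected head mid',h,'handle dir',-zs)
ims=[]
for n in('scene','top'):
    c=cam(n);F=c['frame'];P=c['P'];H,S,V=cv2.split(cv2.cvtColor(F,cv2.COLOR_BGR2HSV))
    d=np.linalg.norm(P-h,axis=2)
    y=(d<.09)&(H>20)&(H<35)&(S>150)&(V>90); Q=P[y]
    # yellow points in expected scanner frame (origin head mid)
    Rs=np.c_[Rt[:,0],-Rt[:,1],zs]; q=(Q-h)@Rs; print(n,'yellow local pct5/50/95',np.round(np.percentile(q,[3,50,97],axis=0)*1000,0).tolist(),len(q))
    foot=h-.06*zs; k=(np.linalg.norm(P-(h-.07*zs),axis=2)<.06)&(V<60)&(P[...,2]>.045); q=(P[k]-h)@Rs
    q=q[(abs(q[:,0])<.05)&(abs(q[:,1])<.03)]
    if len(q)>20:
        b=np.polyfit(q[:,2],q[:,0],1); e=np.polyfit(q[:,2],q[:,1],1); print('handle slopes x/z,y/z',b,e,len(q),q.min(0),q.max(0))
    if n=='scene': cv2.imwrite('pics/c2.png',cv2.resize(F[180:380,140:340],(560,560),interpolation=cv2.INTER_CUBIC))
E
```

```text
time_s: 18.55
ee_pos: [0.6376, -0.3074, 0.1593]
orientation: [[0.697, -0.407, 0.591], [-0.313, -0.914, -0.259], [0.645, -0.004, -0.764]]
ft_force: [-0.6, 0.2, -1.7]
grip_width: 0.0459
t [-0.0303 -0.009   0.0171] rv [-0.015   0.0844  0.0098] time 18.55
expected head mid [ 0.62649748 -0.30248228  0.17366744] handle dir [ 0.59059778 -0.25932954 -0.76416127]
scene yellow local pct5/50/95 [[-24.0, -22.0, -20.0], [22.0, -11.0, 17.0], [45.0, 20.0, 18.0]] 217
handle slopes x/z,y/z [-0.00286144  0.02200203] [ 0.00298991 -0.00247976] 572 [ 0.00318007 -0.01434807 -0.11317791] [ 0.02844466  0.01261715 -0.02791123]
top yellow local pct5/50/95 [[-18.0, -18.0, -16.0], [29.0, 2.0, 17.0], [47.0, 23.0, 22.0]] 318
```

View pics/c2.png

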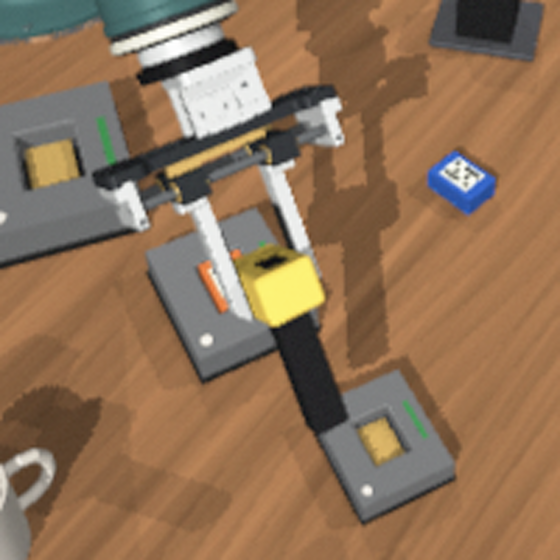

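```bash
python3 - <<'E'
from h import *
o=r.observe(); print(np.round(o['joints'],3), o['time_s'])
E
```

```text
[ 0.836  0.399 -0.514  2.031  1.331  0.189 -2.824] 18.65
```

Handle and grip are rigid (slope ~0), but joint 6 is at its lower limit, so this outward-tilted pose can't be reached: the tool is nearly in line with the forearm. I'll back out and approach sideways, with the scanner x heading at about 55°, which keeps joints 6 and 7 mid-range.

```bash
python3 - <<'E'
from h import *
delta([.6303,-.2929,.2868],down(-25))
E
```

```text
t [ 0.0726 -0.0108 -0.1055] rv [-0.0103 -0.7009  0.0152] time 18.65
```

```bash
python3 -m handwheel '[{"jaw":0.02,"tx":0.01,"ty":-0.002,"tz":-0.015,"rx":0,"ry":-0.02,"rz":0},{"jaw":0.02,"tx":0.02,"ty":-0.004,"tz":-0.03,"rx":0,"ry":-0.09,"rz":0},{"jaw":0.02,"tx":0.03,"ty":-0.006,"tz":-0.045,"rx":0,"ry":-0.17,"rz":0},{"jaw":0.02,"tx":0.04,"ty":-0.008,"tz":-0.06,"rx":0,"ry":-0.26,"rz":0},{"jaw":0.02,"tx":0.05,"ty":-0.01,"tz":-0.075,"rx":0,"ry":-0.35,"rz":0},{"jaw":0.02,"tx":0.06,"ty":-0.01,"tz":-0.09,"rx":0,"ry":-0.44,"rz":0},{"jaw":0.02,"tx":0.07,"ty":-0.01,"tz":-0.105,"rx":0,"ry":-0.53,"rz":0},{"jaw":0.02,"tx":0.0726,"ty":-0.0108,"tz":-0.1055,"rx":-0.01,"ry":-0.62,"rz":0.015},{"jaw":0.02,"tx":0.0726,"ty":-0.0108,"tz":-0.1055,"rx":-0.01,"ry":-0.7,"rz":0.015},{"jaw":0.02,"tx":0.0726,"ty":-0.0108,"tz":-0.1055,"rx":-0.01,"ry":-0.7,"rz":0.015},{"jaw":0.02,"tx":0.0726,"ty":-0.0108,"tz":-0.1055,"rx":-0.01,"ry":-0.7,"rz":0.015}]'
python3 - <<'E'
from h import *
o=r.observe(); print(np.round(o['joints'],3), o['time_s'])
p,R=final(yaw=55); print(p)
delta(p+[0,0,.13],down(55))
E
```

```text
time_s: 20.02
ee_pos: [0.6303, -0.2927, 0.2864]
orientation: [[0.907, -0.422, 0.002], [-0.422, -0.907, -0.001], [0.002, -0.0, -1.0]]
ft_force: [-0.1, 0.3, -2.8]
grip_width: 0.0462
[ 0.944  0.649 -0.932  1.295  0.512  1.439 -1.955] 20.025
[ 0.59056187 -0.14582632  0.12677241]
t [-0.0981 -0.1164  0.0294] rv [ 1.2000e-03 -1.9000e-03 -1.3956e+00] time 20.025
```

```bash
python3 -m handwheel '[{"jaw":0.02,"tx":-0.005,"ty":-0.006,"tz":0,"rx":0,"ry":0,"rz":-0.07},{"jaw":0.02,"tx":-0.014,"ty":-0.016,"tz":0,"rx":0,"ry":0,"rz":-0.2},{"jaw":0.02,"tx":-0.024,"ty":-0.028,"tz":0,"rx":0,"ry":0,"rz":-0.34},{"jaw":0.02,"tx":-0.034,"ty":-0.04,"tz":0,"rx":0,"ry":0,"rz":-0.48},{"jaw":0.02,"tx":-0.044,"ty":-0.052,"tz":0,"rx":0,"ry":0,"rz":-0.62},{"jaw":0.02,"tx":-0.054,"ty":-0.064,"tz":0.005,"rx":0,"ry":0,"rz":-0.76},{"jaw":0.02,"tx":-0.064,"ty":-0.076,"tz":0.01,"rx":0,"ry":0,"rz":-0.9},{"jaw":0.02,"tx":-0.074,"ty":-0.088,"tz":0.015,"rx":0,"ry":0,"rz":-1.04},{"jaw":0.02,"tx":-0.084,"ty":-0.1,"tz":0.02,"rx":0,"ry":0,"rz":-1.18},{"jaw":0.02,"tx":-0.092,"ty":-0.11,"tz":0.025,"rx":0,"ry":0,"rz":-1.3},{"jaw":0.02,"tx":-0.098,"ty":-0.1164,"tz":0.0294,"rx":0,"ry":0,"rz":-1.395},{"jaw":0.02,"tx":-0.098,"ty":-0.1164,"tz":0.0294,"rx":0,"ry":0,"rz":-1.395}]'
python3 - <<'E'
from h import *
o=r.observe(); print(np.round(o['joints'],3), o['time_s'])
p,R=final(yaw=55); delta(p+[0,0,.1],R)
E
```

```text
time_s: 21.52
ee_pos: [0.5901, -0.1458, 0.2572]
orientation: [[0.574, 0.819, 0.001], [0.819, -0.574, -0.001], [-0.0, 0.002, -1.0]]
ft_force: [0.3, -0.4, -2.0]
grip_width: 0.0458
[ 1.01   0.632 -1.226  1.572  0.605  1.368 -0.891] 21.525
t [0.0002 0.0003 0.0304] rv [ 2.000e-03  7.856e-01 -1.000e-04] time 21.525
```

```bash
python3 -m handwheel '[{"jaw":0.02,"tx":0,"ty":0,"tz":0,"rx":0,"ry":0.05,"rz":0},{"jaw":0.02,"tx":0,"ty":0,"tz":0,"rx":0,"ry":0.13,"rz":0},{"jaw":0.02,"tx":0,"ty":0,"tz":0,"rx":0,"ry":0.21,"rz":0},{"jaw":0.02,"tx":0,"ty":0,"tz":0,"rx":0,"ry":0.3,"rz":0},{"jaw":0.02,"tx":0,"ty":0,"tz":0,"rx":0,"ry":0.35,"rz":0},{"jaw":0.02,"tx":0,"ty":0,"tz":0,"rx":0,"ry":0.35,"rz":0}]'
python3 - <<'E'
from h import *
o=r.observe(); print(np.round(o['joints'],3), o['time_s'])
p,R=final(yaw=55); delta(p+[0,0,.1],R)
E
```

```text
time_s: 22.28
ee_pos: [0.5901, -0.1478, 0.2568]
orientation: [[0.543, 0.816, 0.198], [0.767, -0.578, 0.279], [0.342, 0.0, -0.94]]
ft_force: [0.1, 0.8, -1.9]
grip_width: 0.0456
[ 1.257  0.604 -1.251  1.674  0.299  1.087 -0.614] 22.275
t [-0.0085 -0.0008  0.0288] rv [ 0.0032  0.4361 -0.0047] time 22.275
```

```bash
python3 -m handwheel '[{"jaw":0.02,"tx":0,"ty":0,"tz":0,"rx":0,"ry":0.05,"rz":0},{"jaw":0.02,"tx":-0.002,"ty":0,"tz":0.005,"rx":0,"ry":0.12,"rz":0},{"jaw":0.02,"tx":-0.004,"ty":0,"tz":0.01,"rx":0,"ry":0.2,"rz":0},{"jaw":0.02,"tx":-0.006,"ty":0,"tz":0.018,"rx":0,"ry":0.28,"rz":0},{"jaw":0.02,"tx":-0.008,"ty":0,"tz":0.025,"rx":0,"ry":0.36,"rz":0},{"jaw":0.02,"tx":-0.008,"ty":0,"tz":0.029,"rx":0,"ry":0.436,"rz":0},{"jaw":0.02,"tx":-0.008,"ty":0,"tz":0.029,"rx":0,"ry":0.436,"rz":0},{"jaw":0.02,"tx":-0.008,"ty":0,"tz":0.029,"rx":0,"ry":0.436,"rz":0}]'
python3 - <<'E'
from h import *
o=r.observe(); print(np.round(o['joints'],3), o['time_s'])
p,R=final(yaw=55); delta(p,R)
E
```

```text
time_s: 23.28
ee_pos: [0.5924, -0.1435, 0.2276]
orientation: [[0.406, 0.819, 0.406], [0.58, -0.574, 0.578], [0.706, 0.001, -0.708]]
ft_force: [-0.1, -0.4, -0.9]
grip_width: 0.046
[ 1.457  0.771 -1.26   1.802 -0.047  0.838 -0.194] 23.275
t [-0.0733 -0.0002  0.0693] rv [0.0007 0.001  0.0005] time 23.275
```

```bash
python3 -m handwheel '[{"jaw":0.02,"tx":-0.01,"ty":0,"tz":0.01,"rx":0,"ry":0,"rz":0},{"jaw":0.02,"tx":-0.02,"ty":0,"tz":0.02,"rx":0,"ry":0,"rz":0},{"jaw":0.02,"tx":-0.032,"ty":0,"tz":0.03,"rx":0,"ry":0,"rz":0},{"jaw":0.02,"tx":-0.042,"ty":0,"tz":0.04,"rx":0,"ry":0,"rz":0},{"jaw":0.02,"tx":-0.052,"ty":0,"tz":0.05,"rx":0,"ry":0,"rz":0},{"jaw":0.02,"tx":-0.062,"ty":0,"tz":0.06,"rx":0,"ry":0,"rz":0},{"jaw":0.02,"tx":-0.07,"ty":0,"tz":0.066,"rx":0,"ry":0,"rz":0},{"jaw":0.02,"tx":-0.073,"ty":0,"tz":0.069,"rx":0,"ry":0,"rz":0},{"jaw":0.02,"tx":-0.073,"ty":0,"tz":0.069,"rx":0,"ry":0,"rz":0},{"jaw":0.02,"tx":-0.073,"ty":0,"tz":0.069,"rx":0,"ry":0,"rz":0}]'
cat > chk.py <<'E'
from h import *
p,R=final(yaw=55)
delta(p,R); o=r.observe(); print(np.round(o['joints'],3)); Rt=np.array(o['orientation']); zs=-Rt[:,2]
h=np.array(o['ee_pos'])+.0188*zs; Rs=np.c_[Rt[:,0],-Rt[:,1],zs]
print('label in window frame',np.round((L-(h-.045*Rs[:,0]))@Rs,4),'window z',(h-.045*Rs[:,0])[2],'foot z',(h-.114*zs)[2])
for n in('scene','top'):
    c=cam(n);F=c['frame'];P=c['P'];H,S,V=cv2.split(cv2.cvtColor(F,cv2.COLOR_BGR2HSV))
    y=(np.linalg.norm(P-h,axis=2)<.09)&(H>20)&(H<35)&(S>150)&(V>90)&(P[...,2]>.06); q=(P[y]-h)@Rs
    if len(q): print(n,'yellow local x,y,z pct3/97',np.round(np.percentile(q,[3,97],axis=0)*1000).tolist(),len(q))
    k=(np.linalg.norm(P-(h-.07*zs),axis=2)<.06)&(V<60)&(P[...,2]>.045); q=(P[k]-h)@Rs; q=q[(abs(q[:,0])<.05)&(abs(q[:,1])<.03)]
    if len(q)>20: print('handle slopes',np.polyfit(q[:,2],q[:,0],1),np.polyfit(q[:,2],q[:,1],1),len(q))
    cv2.imwrite(f'pics/d_{n}.png',cv2.resize(F[160:360,140:340] if n=='scene' else F[100:300,250:450],(560,560),interpolation=cv2.INTER_CUBIC))
E
python3 chk.py
```

```text
time_s: 24.52
ee_pos: [0.5907, -0.1464, 0.127]
orientation: [[0.405, 0.819, 0.407], [0.579, -0.574, 0.579], [0.708, 0.001, -0.706]]
ft_force: [-0.2, 0.4, -1.8]
grip_width: 0.0458
t [ 0.0001 -0.0004  0.0004] rv [ 0.0014 -0.001  -0.0002] time 24.525
[ 1.399  0.9   -1.15   1.858  0.026  0.695 -0.131]
label in window frame [-0.1048  0.0004 -0.0002] window z 0.10837954671137977 foot z 0.059699700272392076
scene yellow local x,y,z pct3/97 [[-38.0, -23.0, -18.0], [48.0, 19.0, 18.0]] 236
handle slopes [-0.01604064  0.01527777] [-0.02008191 -0.01224188] 269
top yellow local x,y,z pct3/97 [[-32.0, -19.0, -17.0], [50.0, 23.0, 20.0]] 399
handle slopes [-0.00728215  0.02538771] [-0.02177676  0.00278628] 88
```

View pics/d_scene.png

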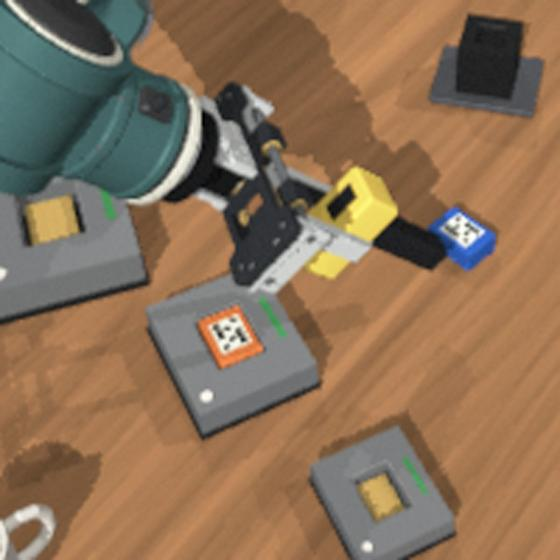

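The scanner is slanted with its nose toward the tag. The tag (232,335) is flush in the dock. The handle end (425,250) only overlaps the blue tag in this view. I'll settle briefly, check for steadiness and bystanders, and hand in.

```bash
python3 -m handwheel '[{"jaw":0.02,"tx":0,"ty":0,"tz":0,"rx":0,"ry":0,"rz":0},{"jaw":0.02,"tx":0,"ty":0,"tz":0,"rx":0,"ry":0,"rz":0},{"jaw":0.02,"tx":0,"ty":0,"tz":0,"rx":0,"ry":0,"rz":0},{"jaw":0.02,"tx":0,"ty":0,"tz":0,"rx":0,"ry":0,"rz":0},{"jaw":0.02,"tx":0,"ty":0,"tz":0,"rx":0,"ry":0,"rz":0},{"jaw":0.02,"tx":0,"ty":0,"tz":0,"rx":0,"ry":0,"rz":0},{"jaw":0.02,"tx":0,"ty":0,"tz":0,"rx":0,"ry":0,"rz":0},{"jaw":0.02,"tx":0,"ty":0,"tz":0,"rx":0,"ry":0,"rz":0}]'
python3 chk.py; python3 - <<'E'
from h import *
c=cam('scene');F=c['frame'];P=c['P'];z=P[...,2];H,S,V=cv2.split(cv2.cvtColor(F,cv2.COLOR_BGR2HSV))
b=(H>105)&(H<130)&(S>120)&(np.hypot(P[...,0]-.62,P[...,1]+.012)<.06)&(z<.04); print('blue now',P[b].mean(0))
s=np.load('scene0.npz');F0=s['F'];P0=s['P'];H,S,V=cv2.split(cv2.cvtColor(F0,cv2.COLOR_BGR2HSV))
b=(H>105)&(H<130)&(S>120)&(np.hypot(P0[...,0]-.62,P0[...,1]+.012)<.06)&(P0[...,2]<.04); print('blue start',P0[b].mean(0))
n=np.hypot(P[...,0]-.522,P[...,1]+.244)<.016; print('label z',np.median(z[n&(z<.06)]),'vel',abs(r.observe()['joint_vel']).max())
r.sign_off()
E
```

```text
time_s: 25.62
ee_pos: [0.5905, -0.1463, 0.1265]
orientation: [[0.406, 0.819, 0.407], [0.578, -0.574, 0.579], [0.708, 0.0, -0.706]]
ft_force: [1.1, 0.4, -2.0]
grip_width: 0.0461
t [ 0.0005 -0.0002  0.0001] rv [ 0.001  -0.001  -0.0005] time 25.625
[ 1.399  0.9   -1.15   1.858  0.026  0.695 -0.131]
label in window frame [-1.045e-01  1.000e-04 -0.000e+00] window z 0.10797486508012494 foot z 0.059295346898679074
scene yellow local x,y,z pct3/97 [[-38.0, -23.0, -18.0], [47.0, 19.0, 18.0]] 243
handle slopes [-0.01767881  0.01497398] [-0.0221723 -0.0122948] 268
top yellow local x,y,z pct3/97 [[-33.0, -19.0, -17.0], [50.0, 24.0, 19.0]] 395
handle slopes [0.01342694 0.02663245] [0.01807718 0.00560867] 93
blue now [ 0.63025141 -0.01997813  0.01885302]
blue start [ 0.62618441 -0.02101063  0.01767256]
label z 0.034493397718952934 vel 0.0017430958849424594
the job is handed in; nothing more can be done
```

The orange tag is pressed flush into the middle-sized dock, and the gripper is holding the scanner steady at about 45° nose-down over the label. I handed the job in at about 26 s; it reports no verdict.

- **Tag:** I pressed with about 25 N until the plate hit its hard stop. The label then measured 34.5 mm high against 34 mm for flush. In the scene camera the tag's centre was within about 2 mm of the dock's.
- **Scanner:** The tool pose puts the label about 104 mm ahead of the window and on its line of sight to within 1 mm. The window is 108 mm up and the handle's foot about 59 mm up. In the cameras, the scanner sat within a few mm and about 1° of that pose.
- **Steadiness:** The grip was 46 mm wide, the joints were almost still, and the wrist force was about 2 N, roughly the scanner's weight.
- **Bystanders:** The blue tag read 4 mm off its starting position, but the handle partly hides it in that view, so I count it as unmoved. I didn't measure the can, tin and mug again at the end; the arm wasn't seen near them.
- **First attempt failed:** Tilting the scanner outward ran joint 6 to its lower limit and joint 7 to its end stop. They read 0.189 and -2.824 rad, up to 0.004 past the rounded limits of 0.19 and -2.82. I backed out and approached from the side with about a quarter-turn of yaw, which reached the pose.

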